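# Find the loaded grinding jar by its weight and put it on the check scale

## Robot

A 6-joint arm with a two-finger parallel gripper is mounted at the origin on the work surface. World frame = base frame: x ahead of the robot, y to its left, z up, the work surface at z = 0. Lengths are in mm, angles in rad, forces in N, time in s.
With the tool pointing down it reaches from about 350 to 775 mm from the base axis. Payload 7.3 kg.
Tool frame: the origin (TCP) lies midway between the tips of the shut fingers; the grasp point (between the pads) lies 19 mm behind it (grasp_offset is the z of the grasp point in the tool frame, in mm); z points along the fingers, y is the direction in which the jaws open and shut (so a half turn about z gives the same grasp; the last joint's range is limited). The gripper opens to 92 mm and grips with 3 to 60 N. Pads are 19 mm wide; open, the fingers measure 130 mm over their backs; the gripper's body (75 mm by 190 mm) begins 47 mm behind the grasp point.
Start: joints at [-1.457, 0.342, 1.524, -0, 1.275, -0.146], TCP at [134.888, -507.398, 197.741] pointing down, gripper open.
Joint ranges: [-2.53, 2.53], [-0.77, 2.02], [0.04, 2.7], [-1, 4.14], [0.28, 2.66], [-3.11, 3.11]. Speed limits (rad/s): [2.57, 2.57, 3.14, 3.14, 3.14, 3.14].

## Interface

Orientations are given as [roll, pitch, yaw] about the fixed x, y, z axes, in that order (R = Rz(yaw) Ry(pitch) Rx(roll)).
In Python, from plant import get_obs, capture, camera_model, close_job, boxes_of, regions_of, place_of, grasp_offset gives the robot as it stands. The module is installed in compiled form; this text tells all that it offers.
- The arm moves only by the tool send_rows, never from a script. Its argument "targets" is a list that holds one entry, the list of rows, each a list of 7 numbers: the turn, a rotation vector about the tool's x, y, z in degrees, then the shift along the tool's x, y, z in mm, then the closure, from -1 (fully open) to 1 (shut). A call has 1 to 5 rows; each row is the pose to reach, as a shift and turn from the pose commanded when the call began, along the tool's axes at that moment; what a row does not reach only later rows make up. A row lasts 1/12 s, in which the tool goes at most 41.7 mm and 7.16 degrees, less where a joint would pass 70% of its speed; a pose out of reach is approached as far as the arm can. A call with a gripper value outside its range is refused whole. The fingers move at their own pace and stop on an object; the grip force is fixed at half the most. Time passes only in rows, so rows that repeat a pose let the fingers close. It gives the time, the measured TCP pose, the force and the opening at its end, in the units of the state.
- get_obs(): the state, without advancing time (a new reading comes with each control period).
- capture(name): name is "scene" or "side" or "wrist"; returns the picture (480x640x3 uint8, red, green, blue); there is no depth.
- camera_model(name): a dict with "K" (3x3 intrinsics, pixels), "k1" (the pictures are not rectified: a ray, as slopes to the right and down, at radius r is drawn at 1 + k1 r^2 times it, then the intrinsics apply), "world_to_cam" (4x4, takes a point from world to camera coordinates). Camera axes: x right, y up, looking along -z (the intrinsics and any distortion apply to the point x, -y, -z); pixel columns grow to the right and rows downward; lengths in mm; the calibration is good to about 2 mm. A picture is of the moment at which its call begins: read the wrist's pose just before it. camera_model takes no time and is no camera call; for the wrist camera it gives the pose at the moment of the call.
- close_job(): hands the job in, once; it reports no verdict.
Trained networks look in the newest picture that a camera, given by its name, has taken for a name from the list of things; names that differ only in an ending like _2 or _b are one class to them, and where a whole thing is asked for, a point or a joint stands for the part that bears it (a point fixed in the world has none). Each returns a list of dicts, best first, with "conf" (0 to 1); they miss things now and then, are a little off and sometimes report something else, mostly with a low value. They report only what shows in the picture. A call takes as long as a camera call. They do not tell look-alikes from the thing itself.
- boxes_of(label, camera): "location" ([row, column] in pixels, amid what is visible of it).
- regions_of(label, camera): "region" (480x640 bool, what is visible of it) and "location" ([row, column] in pixels, amid what is visible of it).
- place_of(label, camera): "location" ([row, column] in pixels: a listed point, or the origin of a listed thing).
The state is a dict: "time": time; "joint_positions": joint angles; "dq": joint speeds; "tau": joint torques, N m; "tool_pos": TCP position; "tcp_rot": TCP orientation; "contact_force": force on the tool from outside, world axes, zero at the start; "moment": the same for the moment, N m; "grip_width": finger opening in mm.
Only numpy, scipy, OpenCV 4.12 (cv2) and the standard library are available. Lean on these libraries where they do the work, as an engineer would, in place of code of your own. Each camera call takes 0.05 s, during which the arm holds its last target.

## Task

Two identical grinding jars with blue lids stand on the lab bench: one still has its steel grinding puck inside, the other is empty. Tell them apart by their weight, and set the loaded, heavier jar down gently, upright, in the middle of the check scale's round platter; the empty blue-lidded jar must finally stand upright on the bench. Do not tip either of these jars over.

Things in the scene. Friction and masses are not known exactly. Their poses are not given: they have to be found in the camera images.
- jar_a: Closed grinding jar with a BLUE lid: upright cylinder 50 mm in diameter, 85 mm tall; lower 55 mm aluminium, upper 30 mm the fixed blue lid (same diameter, white dot on top); grip it across the diameter from above. Origin: centre of the underside, z up. Empty 0.22 kg, with the unseen puck inside 0.55 kg (each within 10 percent). A like jar with a RED lid and other lab ware nearby play no part.
- jar_b: The other blue-lidded grinding jar, same size, look and origin as jar_a (50 mm diameter, 85 mm tall, origin at the centre of the underside). Exactly one of the two holds the puck; which one changes from start to start.
- scale: White check scale, fixed to the bench: housing 190 x 160 mm, 45 mm high, with a round steel platter 120 mm in diameter on top and a small dark display at one end. Origin: at bench level exactly below the centre of the platter, z up. The platter's top face is 70 mm above the origin when unloaded, 58 mm when fully sunk.
- platter (a joint): How far the scale's platter has sunk, in m: 0 up (unloaded, or under the empty jar), 0.012 fully down (under the loaded jar). It starts to sink at a load of about 2.9 N and is fully down from about 4.1 N; it springs back when unloaded.
There are look-alikes about, which are no part of the job. Leave any green or turquoise look-alike of the jar_a alone.

How it is judged:
By the outcome, as a careful person would: the job done as asked, in the order asked, and still so for the second after the job is handed in, with the robot touching nothing.
It also fails if it takes over 53 s, if anything falls off the work surface, if the arm or the gripper's body presses on something with over 40 N, if the wrist force passes 120 N, or if a joint passes its speed limit or range.

## Working session

There is one attempt and no reset: what is moved stays moved. The work goes in short steps, Python scripts to look and compute and a tool call to move; the robot and the scene stay as the last step left them, time stands still between calls to the robot, and variables do not carry over. Pictures are saved under pics/ and viewed, and the job is handed in when it is done.

Besides the shell and the picture viewer there is one more tool, called after ">>>" as a command line: name --argument value ..., lists and objects as JSON in quotes. send_rows: Moves the arm, as the interface text tells. Its arguments: {"type":"object","properties":{"targets":{"type":"array","items":{"type":"array","items":{"type":"array","items":{"type":"number"}}}}},"required":["targets"]}

```bash
mkdir -p pics
cat > h.py <<'E'
import numpy as np, cv2
from plant import *
def snap(n,f):
    m=camera_model(n); im=capture(n); cv2.imwrite('pics/'+f,cv2.cvtColor(im,cv2.COLOR_RGB2BGR)); return im,m
def ray(m,rc):
    K=np.array(m['K']);k=m['k1'];d=np.array([(rc[1]-K[0,2])/K[0,0],(rc[0]-K[1,2])/K[1,1]])
    u=d.copy()
    for _ in range(30): u=d/(1+k*(u@u))
    T=np.array(m['world_to_cam']);R=T[:3,:3];c=-R.T@T[:3,3]
    return c,R.T@np.array([u[0],-u[1],-1])
def atz(m,rc,z):
    c,d=ray(m,rc); return (c+d*(z-c[2])/d[2])[:3]
E
python3 - <<'E'
from h import *
print(get_obs())
for n in ('scene','side','wrist'):
    im,m=snap(n,n+'0.png'); c,d=ray(m,(240,320)); print(n,c,d)
    for l in ('jar_a','scale'):
        for r in place_of(l,n): print(l,r['conf'],np.round(r['location']),atz(m,r['location'],0).round())
E
```

```text
{'time': 0.0, 'joint_positions': array([-1.45702042e+00,  3.42731316e-01,  1.52502907e+00, -9.04368242e-06,
        1.27537516e+00, -1.46004171e-01]), 'dq': array([ 0.00131279, -0.00139465, -0.00058058, -0.00157694,  0.00084679,
        0.00033148]), 'tau': array([-2.41495372e-04, -4.31239772e+01, -2.44220835e+01,  7.16014858e-02,
        5.59158681e-02, -1.35685577e-04]), 'tool_pos': array([ 134.82047643, -506.92763218,  197.03632477]), 'tcp_rot': array([-3.14006492e+00, -2.15913389e-04,  2.59782556e-01]), 'contact_force': array([ 0.14688011, -0.33788194,  0.25761895]), 'moment': array([0.01521565, 0.0194249 , 0.00022183]), 'grip_width': 91.97001767318694}
scene [1342.85284996  -87.30115144  950.67245421] [-0.66186921  0.07498772 -0.74592255]
jar_a 0.91 [288. 425.] [641. 198.   0.]
jar_a 0.83 [276. 357.] [601.  71.   0.]
jar_a 0.81 [244. 337.] [513.  42.   0.]
jar_a 0.72 [244. 285.] [504. -64.   0.]
jar_a 0.69 [210. 344.] [418.  68.  -0.]
scale 0.76 [277. 165.] [ 569. -301.    0.]
side [426.89388407 630.37154118 607.50971736] [ 0.14183252 -0.77739176 -0.61305932]
jar_a 0.92 [325. 386.] [417.  66.   0.]
jar_a 0.8 [268. 346.] [503. -66.   0.]
jar_a 0.76 [311. 281.] [596.  69.   0.]
jar_a 0.74 [364. 231.] [646. 191.   0.]
jar_a 0.66 [308. 336.] [505.  43.   0.]
scale 0.8 [195. 331.] [ 573. -312.    0.]
wrist [ 215.53484276 -485.32752438  384.35460457] [-0.28530617 -0.08547001 -0.95471198]
```

View pics/scene0.png

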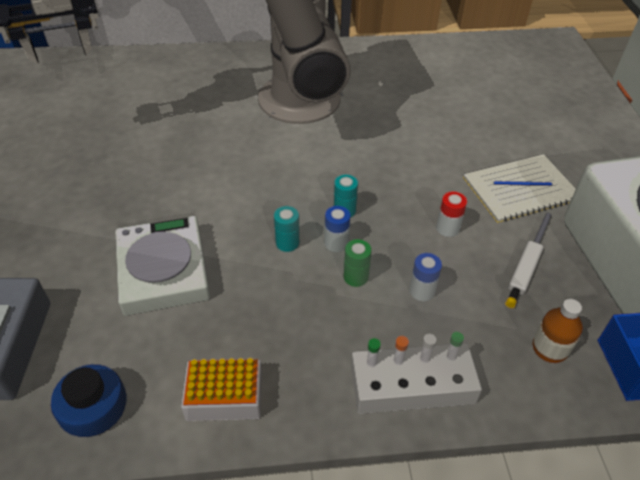

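View pics/side0.png

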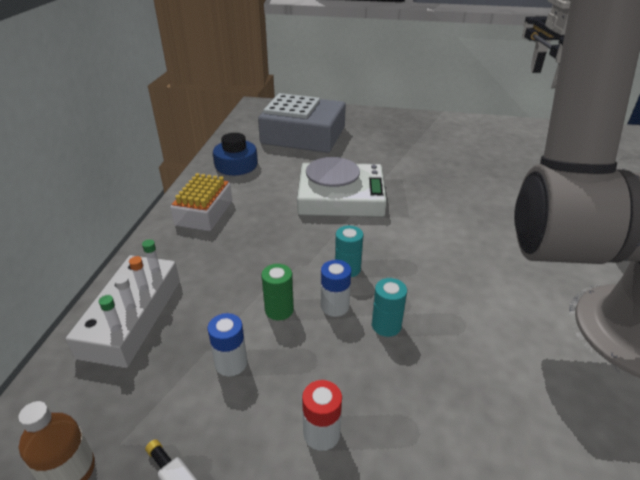

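The scene view shows blue-lidded jars at about (255,427) and (215,338) (row, column), the red one at (200,453), three green or turquoise look-alikes, and the scale platter at (257,158). The side view agrees. Next I'll triangulate the lid dots and the platter.

Run:
```python
from h import *
S={}
for n in ('scene','side'):
    im=cv2.cvtColor(cv2.imread(f'pics/{n}0.png'),cv2.COLOR_BGR2RGB);m=camera_model(n)
    hsv=cv2.cvtColor(im,cv2.COLOR_RGB2HSV)
    blue=((hsv[...,0]>108)&(hsv[...,0]<128)&(hsv[...,1]>130)&(hsv[...,2]>70)).astype('u1')
    nn,lab,st,ce=cv2.connectedComponentsWithStats(blue)
    for i in range(1,nn):
        if 200<st[i,4]<2000:
            x,y,w,h,_=st[i]; sub=(hsv[y:y+h,x:x+w,1]<70)&(hsv[y:y+h,x:x+w,2]>140); sub[int(h*.6):]=0
            if sub.sum()<20: continue
            r,c=np.argwhere(sub).mean(0)+[y,x]; print(n,st[i],sub.sum(),(r,c),atz(m,(r,c),85).round(1)); 
    # platter ellipse candidates
    for l in ('scale','platter'):
        for q in regions_of(l,n)[:2]:
            M=q['region'];ys,xs=np.nonzero(M);print(n,l,q['conf'],M.sum(),ys.min(),ys.max(),xs.min(),xs.max(),q['location'],atz(m,q['location'],70).round(1))
            cv2.imwrite(f'pics/reg_{n}_{l}.png',M*255)
        for q in place_of(l,n)[:2]: print('place',l,q)
    x0,y0=(100,200) if n=='scene' else (280,140)
    cv2.imwrite(f'pics/crop_{n}.png',cv2.cvtColor(cv2.resize(im[y0:y0+120,x0:x0+130],None,fx=5,fy=5,interpolation=cv2.INTER_CUBIC),cv2.COLOR_RGB2BGR))
```

```text
scene [326 206  24  26 376] 95 (np.float64(213.7157894736842), np.float64(337.3578947368421)) [509.1  40.3  85. ]
scene [415 254  26  20 251] 101 (np.float64(261.2475247524753), np.float64(427.91089108910893)) [643.8 191.1  85. ]
scene scale 0.58 7548 216 315 116 209 [266.8, 161.8] [ 601.4 -292.9   70. ]
place scale {'location': [276.9, 165.4], 'conf': 0.76}
scene platter 0.81 2609 232 282 126 190 [259.1, 159.6] [ 582.5 -298.3   70. ][ WARN:0@0.598] global loadsave.cpp:1063 imwrite_ Unsupported depth image for selected encoder is fallbacked to CV_8U.
Traceback (most recent call last):
ValueError: it knows: jar, scale
```

```bash
cat >> h.py <<'E'
def proj(m,p):
    p=np.atleast_2d(p);T=np.array(m['world_to_cam']);K=np.array(m['K']);q=p@T[:3,:3].T+T[:3,3]
    u=np.c_[q[:,0],-q[:,1]]/(-q[:,2:3]);u=u*(1+m['k1']*(u**2).sum(1,keepdims=True))
    return u*[K[0,0],K[1,1]]+[K[0,2],K[1,2]]
E
python3 - <<'E'
from h import *
t=np.linspace(0,2*np.pi,60)
for n in ('scene','side'):
    im=cv2.cvtColor(cv2.imread(f'pics/{n}0.png'),cv2.COLOR_BGR2RGB);m=camera_model(n)
    hsv=cv2.cvtColor(im,cv2.COLOR_RGB2HSV)
    if n=='side':
      blue=((hsv[...,0]>108)&(hsv[...,0]<128)&(hsv[...,1]>130)&(hsv[...,2]>70)).astype('u1')
      nn,lab,st,ce=cv2.connectedComponentsWithStats(blue)
      for i in range(1,nn):
        if 200<st[i,4]<2000:
            x,y,w,h,_=st[i]; sub=(hsv[y:y+h,x:x+w,1]<70)&(hsv[y:y+h,x:x+w,2]>140); sub[int(h*.6):]=0
            if sub.sum()<20: continue
            r,c=np.argwhere(sub).mean(0)+[y,x]; print(n,st[i],sub.sum(),(r,c),atz(m,(r,c),85).round(1)); 
    for q in regions_of('platter',n)[:1]:
        M=q['region'];print(n,q['conf'],q['location'],atz(m,q['location'],66).round(1))
        # fit cylinder silhouette r60 z 62..70
        from scipy.optimize import minimize
        def sil(x,y,zb=62):
            P=np.r_[[proj(m,np.c_[x+60*np.cos(t),y+60*np.sin(t),0*t+z]) for z in (zb,70)]].reshape(-1,2)
            A=np.zeros((480*4,640*4),'u1');cv2.fillPoly(A,[cv2.convexHull((P*4).astype('f4')).astype('i4')],1);return A
        B=cv2.resize(M.astype('u1'),None,fx=4,fy=4,interpolation=cv2.INTER_NEAREST)
        best=[]
        for zb in (58,62,66,69):
            f=lambda p:-(sil(p[0],p[1],zb)&B).sum()/(sil(p[0],p[1],zb)|B).sum()
            s=minimize(f,[580,-300],method='Nelder-Mead',options=dict(initial_simplex=[[580,-300],[590,-300],[580,-290]],xatol=.2));best.append((s.fun,*s.x.round(1),zb))
        print(best)
    x0,y0=(100,200) if n=='scene' else (280,140)
    F=5;I=cv2.cvtColor(cv2.resize(im[y0:y0+120,x0:x0+130],None,fx=F,fy=F,interpolation=cv2.INTER_CUBIC),cv2.COLOR_RGB2BGR)
    b=min(best)
    P=(proj(m,np.c_[b[1]+60*np.cos(t),b[2]+60*np.sin(t),0*t+70])-[x0,y0]+.5)*F
    cv2.polylines(I,[P.astype('i4')],True,(0,0,255),1)
    cv2.imwrite(f'pics/crop_{n}.png',I)
E
```

```text
scene 0.81 [259.1, 159.6] [ 579.1 -299.2   66. ]
[(np.float64(0.0), np.float64(715.6), np.float64(-263.1), 58), (np.float64(0.0), np.float64(715.6), np.float64(-263.1), 62), (np.float64(0.0), np.float64(715.6), np.float64(-263.1), 66), (np.float64(0.0), np.float64(715.6), np.float64(-263.1), 69)]
side [322 260  29  31 608] 123 (np.float64(268.4146341463415), np.float64(335.7479674796748)) [508.9  37.1  85. ]
side [208 314  35  37 831] 177 (np.float64(324.71751412429376), np.float64(224.1638418079096)) [646.4 188.1  85. ]
side 0.73 [170.4, 333.5] [ 568.7 -309.3   66. ]
[(np.float64(0.0), np.float64(616.9), np.float64(-164.4), 58), (np.float64(0.0), np.float64(694.4), np.float64(-286.9), 62), (np.float64(0.0), np.float64(694.4), np.float64(-286.9), 66), (np.float64(0.0), np.float64(694.4), np.float64(-286.9), 69)]<stdin>:24: RuntimeWarning: overflow encountered in scalar negative
```

View pics/crop_scene.png

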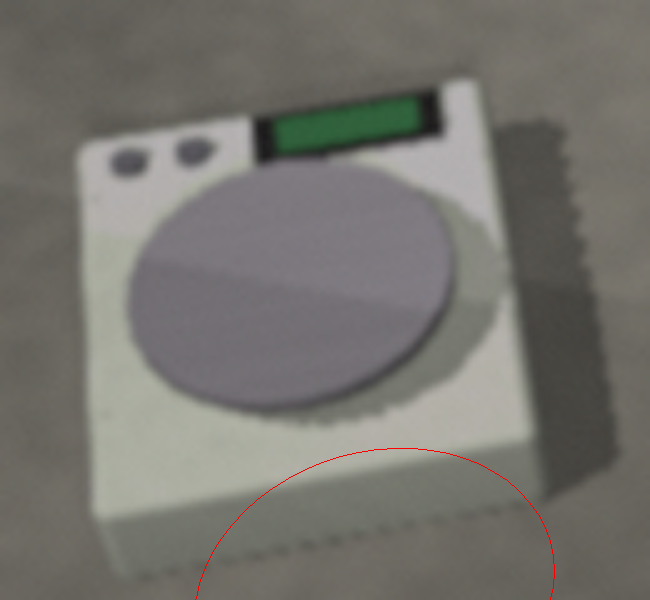

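View pics/crop_side.png

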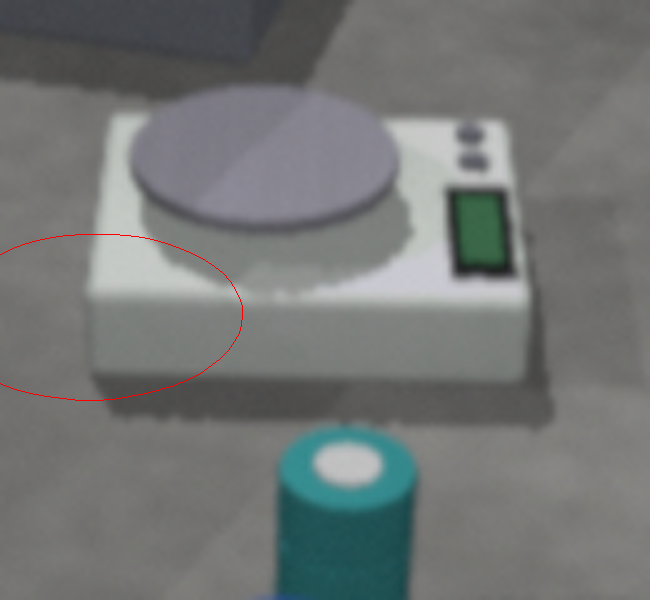

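Run:
```python
from h import *
from scipy.optimize import least_squares
t=np.linspace(0,2*np.pi,400)
ob={'scene':(127,456,155,405,100,200),'side':(130,399,86,222,280,140)}
def ext(m,p):
    P=proj(m,np.c_[p[0]+60*np.cos(t),p[1]+60*np.sin(t),0*t+70]);return np.array([P[:,0].min(),P[:,0].max(),P[:,1].min(),P[:,1].max()])
for n,o in ob.items():
    m=camera_model(n);e=(np.array(o[:4])+.5)/5-.5+np.array([o[4]]*2+[o[5]]*2)
    s=least_squares(lambda p:ext(m,p)-e,[580,-300],diff_step=1e-3);print(n,s.x.round(1),s.fun.round(2))
```

```text
scene [ 571.6 -301.7] [-0.24  0.25  0.35 -0.32]
side [ 570.4 -304.7] [-0.36  0.36 -0.07 -0.  ]
```

```bash
cat >> h.py <<'E'
from scipy.spatial.transform import Rotation as Ro
def go(x,y,z,yaw=0.63):
    o=get_obs();R=Ro.from_euler('xyz',o['tcp_rot']);d=np.array([x,y,z])-o['tool_pos']
    T=Ro.from_euler('xyz',[np.pi,0,yaw])
    print('t',round(o['time'],2),'pos',o['tool_pos'].round(1),'rot',o['tcp_rot'].round(4),'w',round(o['grip_width'],1),'F',o['contact_force'].round(2))
    print('turn',np.degrees((R.inv()*T).as_rotvec()).round(2),'shift',R.inv().apply(d).round(1),'n',np.linalg.norm(d).round(1))
E
python3 -c "
from h import *
print(grasp_offset)
go(509,38.7,170)"
```

```text
-18.8
t 0.7 pos [ 134.9 -507.4  197.8] rot [ 3.1414 -0.      0.2598] w 91.9 F [0.39 0.4  0.56]
turn [ 1.000e-02  0.000e+00 -2.121e+01] shift [ 501.8 -431.7   27.7] n 662.5
```

>>> send_rows --targets '[[[0,0,-21.2,502,-432,28,-1],[0,0,-21.2,502,-432,28,-1],[0,0,-21.2,502,-432,28,-1],[0,0,-21.2,502,-432,28,-1],[0,0,-21.2,502,-432,28,-1]]]'

```text
time: 1.12
tool_pos: [253.1, -334.0, 188.9]
tcp_rot: [3.141, -0.0, 0.63]
contact_force: [1.0, -0.6, 0.6]
grip_width: 92.1
```

```bash
python3 -c "
from h import *
go(509,38.7,170)"
```

```text
t 1.12 pos [ 253.1 -334.   188.9] rot [ 3.1411 -0.      0.6296] w 92.1 F [ 1.   -0.63  0.63]
turn [ 0.03 -0.   -0.03] shift [ 426.3 -150.6   18.9] n 452.5
```

>>> send_rows --targets '[[[0,0,0,426,-151,19,-1],[0,0,0,426,-151,19,-1],[0,0,0,426,-151,19,-1],[0,0,0,426,-151,19,-1],[0,0,0,426,-151,19,-1]]]'

```text
time: 1.53
tool_pos: [370.9, -162.1, 180.4]
tcp_rot: [3.141, -0.0, 0.63]
contact_force: [0.9, -1.5, -0.1]
grip_width: 92.2
```

```bash
python3 -c "
from h import *
go(509,38.7,170)"
```

```text
t 1.53 pos [ 370.9 -162.1  180.4] rot [ 3.1405e+00 -3.0000e-04  6.2960e-01] w 92.2 F [ 0.87 -1.47 -0.08]
turn [ 0.06 -0.02 -0.02] shift [229.9 -81.   10.4] n 243.9
```

>>> send_rows --targets '[[[0,0,0,230,-81,10,-1],[0,0,0,230,-81,10,-1],[0,0,0,230,-81,10,-1],[0,0,0,230,-81,10,-1],[0,0,0,230,-81,10,-1]]]'

```text
time: 1.95
tool_pos: [488.9, 9.7, 171.7]
tcp_rot: [3.141, -0.0, 0.63]
contact_force: [1.5, -0.9, 0.6]
grip_width: 91.6
```

```bash
python3 -c "
from h import *
go(509,38.7,170)"
```

```text
t 1.95 pos [488.9   9.7 171.7] rot [ 3.141e+00 -3.000e-04  6.302e-01] w 91.6 F [ 1.47 -0.86  0.61]
turn [ 0.03 -0.02  0.01] shift [ 33.3 -11.6   1.8] n 35.3
```

>>> send_rows --targets '[[[0,0,0,33,-12,2,-1],[0,0,0,33,-12,2,-1],[0,0,0,33,-12,2,-1]]]'

```text
time: 2.2
tool_pos: [507.8, 38.2, 169.1]
tcp_rot: [-3.141, 0.001, 0.633]
contact_force: [-0.2, -0.4, -0.6]
grip_width: 91.9
```

```bash
python3 -c "
from h import *
go(509,38.7,170)
im,m=snap('wrist','w1.png')
go(509,38.7,42)"
```

```text
t 2.2 pos [507.8  38.2 169.1] rot [-3.1412e+00  8.0000e-04  6.3340e-01] w 91.9 F [-0.18 -0.39 -0.58]
turn [-0.02  0.05  0.19] shift [ 1.2  0.3 -0.9] n 1.6
t 2.25 pos [507.3  37.1 169.2] rot [-3.1413e+00  1.1000e-03  6.3150e-01] w 92.1 F [-0.03 -0.65 -0.23]
turn [-0.02  0.06  0.09] shift [  2.5  -0.3 127.2] n 127.3
```

View pics/w1.png

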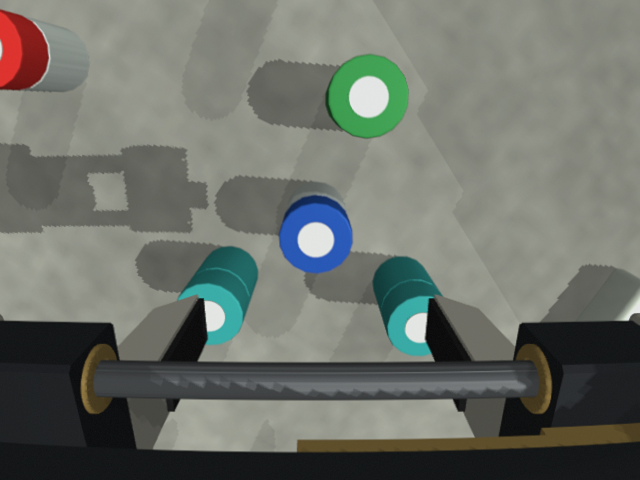

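The wrist view shows the blue lid's dot at (239,316), with green above it and two turquoise jars below near the fingers. I'll compute where that dot lies.

```bash
python3 -c "
from h import *
m=camera_model('wrist');go(509,38.7,42)
for p in [(239.5,316),(96.5,369),(328,417),(317,212)]: print(atz(m,p,85).round(1))"
```

```text
t 2.25 pos [507.3  37.1 169.2] rot [-3.1413e+00  1.1000e-03  6.3150e-01] w 92.1 F [-0.03 -0.65 -0.23]
turn [-0.02  0.06  0.09] shift [  2.5  -0.3 127.2] n 127.3
[506.7  37.1  85. ]
[599.1  64.8  85. ]
[495.8 -61.   85. ]
[416.2  62.8  85. ]
```

>>> send_rows --targets '[[[0,0,0,1,0,40,-1],[0,0,0,1,0,80,-1],[0,0,0,1,0,110,-1],[0,0,0,1,0,128,-1],[0,0,0,1,0,128,-1]]]'

```text
time: 2.67
tool_pos: [504.9, 36.0, 38.3]
tcp_rot: [-3.137, 0.006, 0.628]
contact_force: [-0.0, -0.1, -0.5]
grip_width: 91.9
```

>>> send_rows --targets '[[[0,0,0,0,0,0,1],[0,0,0,0,0,0,1],[0,0,0,0,0,0,1],[0,0,0,0,0,0,1],[0,0,0,0,0,0,1]]]'

```text
time: 3.08
tool_pos: [509.1, 37.2, 42.8]
tcp_rot: [3.14, -0.002, 0.63]
contact_force: [-0.7, 0.4, -0.4]
grip_width: 62.9
```

```bash
python3 -c "
from h import *
go(508,38,42)"
```

```text
t 3.08 pos [509.1  37.2  42.8] rot [ 3.1401e+00 -1.6000e-03  6.2980e-01] w 62.9 F [-0.73  0.38 -0.44]
turn [ 0.09 -0.09 -0.01] shift [-0.4 -1.3  0.8] n 1.6
```

>>> send_rows --targets '[[[0,0,0,0,0,0,1],[0,0,0,0,0,0,1],[0,0,0,0,0,0,1],[0,0,0,0,0,0,1],[0,0,0,0,0,0,1]]]'

```text
time: 3.5
tool_pos: [508.6, 37.5, 42.0]
tcp_rot: [3.141, -0.0, 0.63]
contact_force: [-0.7, 0.7, 5.4]
grip_width: 49.1
```

>>> send_rows --targets '[[[0,0,0,0,0,-5,1],[0,0,0,0,0,-15,1],[0,0,0,0,0,-25,1],[0,0,0,0,0,-30,1],[0,0,0,0,0,-30,1]]]'

```text
time: 3.92
tool_pos: [509.5, 37.2, 73.3]
tcp_rot: [3.139, -0.002, 0.63]
contact_force: [0.3, -0.7, -1.3]
grip_width: 49.2
```

>>> send_rows --targets '[[[0,0,0,0,0,0,1],[0,0,0,0,0,0,1],[0,0,0,0,0,0,1],[0,0,0,0,0,0,1],[0,0,0,0,0,0,1]]]'

```text
time: 4.33
tool_pos: [508.2, 37.3, 71.3]
tcp_rot: [-3.141, 0.001, 0.63]
contact_force: [-0.3, 0.0, -2.2]
grip_width: 49.2
```

>>> send_rows --targets '[[[0,0,0,0,0,0,1],[0,0,0,0,0,0,1]]]'

```text
time: 4.5
tool_pos: [508.4, 37.3, 71.5]
tcp_rot: [-3.141, 0.0, 0.63]
contact_force: [-0.2, -0.3, -2.8]
grip_width: 49.0
```

>>> send_rows --targets '[[[0,0,0,0,0,0,1],[0,0,0,0,0,0,1]]]'

```text
time: 4.67
tool_pos: [508.4, 37.3, 71.6]
tcp_rot: [3.142, 0.0, 0.63]
contact_force: [0.7, -0.5, -2.0]
grip_width: 48.9
```

The reading is about −2.3 N, so this jar looks empty (2.2 N expected). I'll set it back where it stood and weigh the other one.

>>> send_rows --targets '[[[0,0,0,0,0,10,1],[0,0,0,0,0,20,1],[0,0,0,0,0,26,1],[0,0,0,0,0,28,1],[0,0,0,0,0,29.5,1]]]'

```text
time: 5.08
tool_pos: [507.7, 37.8, 42.0]
tcp_rot: [-3.14, 0.001, 0.63]
contact_force: [-5.7, 3.1, 17.5]
grip_width: 49.1
```

>>> send_rows --targets '[[[0,0,0,0,0,0,1],[0,0,0,0,0,0,1],[0,0,0,0,0,0,1]]]'

```text
time: 5.33
tool_pos: [508.3, 37.4, 42.1]
tcp_rot: [-3.141, 0.0, 0.63]
contact_force: [-0.8, 1.3, 0.4]
grip_width: 49.2
```

```bash
python3 -c "
from h import *
go(508,38,42)"
```

```text
t 5.33 pos [508.3  37.4  42.1] rot [-3.1414e+00  2.0000e-04  6.2980e-01] w 49.2 F [-0.8   1.28  0.42]
turn [-0.01  0.01 -0.01] shift [ 0.1 -0.7  0.1] n 0.7
```

>>> send_rows --targets '[[[0,0,0,0,0,0,-1],[0,0,0,0,0,0,-1],[0,0,0,0,0,0,-1],[0,0,0,0,0,0,-1],[0,0,0,0,0,0,-1]]]'

```text
time: 5.75
tool_pos: [508.6, 37.2, 42.1]
tcp_rot: [3.141, -0.0, 0.63]
contact_force: [-0.8, -0.3, 0.2]
grip_width: 77.7
```

>>> send_rows --targets '[[[0,0,0,0,0,0,-1],[0,0,0,0,0,-30,-1],[0,0,0,0,0,-70,-1],[0,0,0,0,0,-110,-1],[0,0,0,0,0,-130,-1]]]'

```text
time: 6.17
tool_pos: [510.2, 37.2, 176.7]
tcp_rot: [3.137, -0.005, 0.63]
contact_force: [1.6, -0.2, -0.5]
grip_width: 91.6
```

```bash
python3 -c "
from h import *
go(645,190,170)"
```

```text
t 6.17 pos [510.2  37.2 176.7] rot [ 3.1374 -0.0048  0.6298] w 91.6 F [ 1.61 -0.19 -0.47]
turn [ 0.24 -0.27 -0.01] shift [198.9 -44.1   7.5] n 203.8
```

>>> send_rows --targets '[[[0,0,0,200,-43,2,-1],[0,0,0,200,-43,2,-1],[0,0,0,200,-43,2,-1],[0,0,0,200,-43,2,-1],[0,0,0,200,-43,2,-1]]]'

```text
time: 6.58
tool_pos: [645.8, 191.8, 170.0]
tcp_rot: [3.141, -0.0, 0.63]
contact_force: [0.9, -0.5, -0.1]
grip_width: 91.9
```

>>> send_rows --targets '[[[0,0,0,0,0,0,-1],[0,0,0,0,0,0,-1],[0,0,0,0,0,0,-1]]]'

```text
time: 6.83
tool_pos: [644.2, 189.6, 169.4]
tcp_rot: [-3.141, 0.002, 0.63]
contact_force: [-0.1, -0.6, 0.9]
grip_width: 91.5
```

Run:
```python
from h import *
m=camera_model('wrist');im,_=snap('wrist','w2.png')
hsv=cv2.cvtColor(im,cv2.COLOR_RGB2HSV)
blue=((hsv[...,0]>104)&(hsv[...,0]<128)&(hsv[...,1]>130)&(hsv[...,2]>60)).astype('u1')
nn,lab,st,ce=cv2.connectedComponentsWithStats(blue)
for i in range(1,nn):
    if st[i,4]>500:
        x,y,w,h,_=st[i]; sub=(hsv[y:y+h,x:x+w,1]<70)&(hsv[y:y+h,x:x+w,2]>150)
        a=np.zeros((480,640),bool);a[y:y+h,x:x+w]=sub
        k,l2,s2,c2=cv2.connectedComponentsWithStats(a.astype('u1'))
        for j in range(1,k):
            if s2[j,4]>50: print(st[i],s2[j,4],c2[j],atz(m,c2[j][::-1],85).round(1))
go(645,190,170)
```

```text
[ 281  195   72   78 3360] 55 [340.32727273 199.27272727] [674.8 192.9  85. ]
[ 281  195   72   78 3360] 1005 [316.56716418 238.87860697] [644.  189.5  85. ]
[ 281  195   72   78 3360] 174 [341.89655172 268.64367816] [637.1 163.   85. ]
[337 422  53  17 647] 96 [383.79166667 425.35416667] [550.7  55.6  85. ]
t 6.88 pos [644.1 189.1 170. ] rot [-3.1416e+00  9.0000e-04  6.2940e-01] w 91.8 F [ 0.5  -1.22  0.17]
turn [-0.    0.05 -0.04] shift [ 1.2 -0.2  0. ] n 1.2
```

View pics/w2.png

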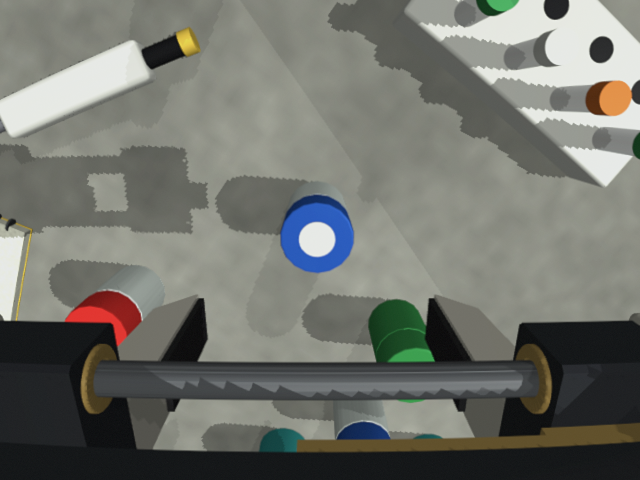

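The wrist view shows this jar's dot at (239,317), which is (644,189.5). The tool is centred over it, and the other blue jar stands upright at the bottom of the picture.

>>> send_rows --targets '[[[0,0,0,0,0,40,-1],[0,0,0,0,0,80,-1],[0,0,0,0,0,110,-1],[0,0,0,0,0,128,-1],[0,0,0,0,0,128,-1]]]'

```text
time: 7.3
tool_pos: [641.2, 187.9, 38.0]
tcp_rot: [-3.138, 0.008, 0.628]
contact_force: [-0.5, 0.2, -0.7]
grip_width: 91.9
```

>>> send_rows --targets '[[[0,0,0,0,0,0,1],[0,0,0,0,0,0,1],[0,0,0,0,0,0,1],[0,0,0,0,0,0,1],[0,0,0,0,0,0,1]]]'

```text
time: 7.72
tool_pos: [645.4, 189.9, 43.7]
tcp_rot: [3.14, -0.002, 0.63]
contact_force: [-0.7, 0.3, 0.4]
grip_width: 63.0
```

>>> send_rows --targets '[[[0,0,0,0,0,0,1],[0,0,0,0,0,0,1],[0,0,0,0,0,0,1],[0,0,0,0,0,0,1],[0,0,0,0,0,0,1]]]'

```text
time: 8.13
tool_pos: [645.0, 189.9, 42.5]
tcp_rot: [3.141, -0.001, 0.63]
contact_force: [-0.7, -0.5, 4.4]
grip_width: 49.3
```

>>> send_rows --targets '[[[0,0,0,0,0,-5,1],[0,0,0,0,0,-15,1],[0,0,0,0,0,-25,1],[0,0,0,0,0,-30,1],[0,0,0,0,0,-30,1]]]'

```text
time: 8.55
tool_pos: [645.8, 190.2, 74.1]
tcp_rot: [3.14, -0.003, 0.63]
contact_force: [1.5, 0.0, -5.3]
grip_width: 49.3
```

>>> send_rows --targets '[[[0,0,0,0,0,0,1],[0,0,0,0,0,0,1],[0,0,0,0,0,0,1],[0,0,0,0,0,0,1],[0,0,0,0,0,0,1]]]'

```text
time: 8.97
tool_pos: [644.5, 189.8, 71.7]
tcp_rot: [-3.141, 0.001, 0.63]
contact_force: [-0.7, -0.3, -5.6]
grip_width: 49.1
```

>>> send_rows --targets '[[[0,0,0,0,0,0,1],[0,0,0,0,0,0,1]]]'

```text
time: 9.13
tool_pos: [644.7, 189.9, 71.9]
tcp_rot: [-3.142, 0.0, 0.63]
contact_force: [0.2, 0.5, -6.2]
grip_width: 49.2
```

```bash
python3 -c "
from h import *
go(570,-302.5,260)"
```

```text
t 9.13 pos [644.7 189.9  71.9] rot [-3.1416e+00  3.0000e-04  6.2980e-01] w 49.2 F [ 0.23  0.47 -6.22]
turn [-0.    0.02 -0.01] shift [-350.4  353.9 -188. ] n 532.3
```

About −5.9 N, so this is the loaded jar. I'll lift it clear and carry it to the scale.

>>> send_rows --targets '[[[0,0,0,0,0,-20,1],[0,0,0,0,0,-50,1],[0,0,0,0,0,-85,1],[0,0,0,0,0,-115,1],[0,0,0,0,0,-130,1]]]'

```text
time: 9.55
tool_pos: [646.3, 190.2, 207.2]
tcp_rot: [3.138, -0.006, 0.63]
contact_force: [0.9, 0.3, -5.4]
grip_width: 49.2
```

>>> send_rows --targets '[[[0,0,0,-10,10,0,1],[0,0,0,-28,28,0,1],[0,0,0,-50,50,0,1],[0,0,0,-73,73,0,1],[0,0,0,-96,96,0,1]]]'

```text
time: 9.97
tool_pos: [622.3, 54.0, 200.7]
tcp_rot: [-3.141, 0.002, 0.63]
contact_force: [1.5, -0.5, -5.7]
grip_width: 49.3
```

>>> send_rows --targets '[[[0,0,0,-23,23,0,1],[0,0,0,-46,46,0,1],[0,0,0,-69,69,0,1],[0,0,0,-92,92,0,1],[0,0,0,-115,115,0,1]]]'

```text
time: 10.38
tool_pos: [597.0, -106.9, 200.9]
tcp_rot: [-3.14, 0.002, 0.63]
contact_force: [1.0, 0.0, -5.4]
grip_width: 49.7
```

>>> send_rows --targets '[[[0,0,0,-23,23,0,1],[0,0,0,-46,46,0,1],[0,0,0,-69,69,0,1],[0,0,0,-92,92,0,1],[0,0,0,-110,110,0,1]]]'

```text
time: 10.8
tool_pos: [572.5, -261.6, 200.8]
tcp_rot: [-3.14, 0.002, 0.628]
contact_force: [0.9, -0.8, -6.0]
grip_width: 49.4
```

```bash
python3 -c "
from h import *
go(570.5,-302.5,180)"
```

```text
t 10.8 pos [ 572.5 -261.6  200.8] rot [-3.1404e+00  1.9000e-03  6.2830e-01] w 49.4 F [ 0.92 -0.76 -5.98]
turn [-0.07  0.11 -0.1 ] shift [-25.6  32.   20.8] n 45.9
```

>>> send_rows --targets '[[[0,0,0,-15,18,5,1],[0,0,0,-24,30,15,1],[0,0,0,-26,32,20,1],[0,0,0,-26,32,20,1],[0,0,0,-26,32,20,1]]]'

```text
time: 11.22
tool_pos: [571.7, -298.6, 180.8]
tcp_rot: [-3.139, 0.0, 0.63]
contact_force: [0.2, 0.6, -5.8]
grip_width: 49.2
```

>>> send_rows --targets '[[[0,0,0,0,0,0,1],[0,0,0,0,0,0,1],[0,0,0,0,0,0,1]]]'

```text
time: 11.47
tool_pos: [572.7, -298.8, 182.7]
tcp_rot: [3.141, -0.0, 0.631]
contact_force: [0.2, 0.0, -4.9]
grip_width: 48.9
```

Run:
```python
from h import *
go(570.5,-302.5,130)
for n in('scene','side','wrist'):
    im,m=snap(n,n+'3.png')
a=cv2.imread('pics/scene3.png')[150:330,60:260];b=cv2.imread('pics/side3.png')[60:240,240:440]
cv2.imwrite('pics/c3.png',cv2.resize(np.hstack([a,b]),None,fx=2,fy=2))
```

```text
t 11.47 pos [ 572.7 -298.8  182.7] rot [ 3.1407e+00 -4.0000e-04  6.3130e-01] w 48.9 F [ 0.22  0.   -4.92]
turn [ 0.05 -0.02  0.07] shift [-4.   1.6 52.7] n 52.9
```

View pics/c3.png

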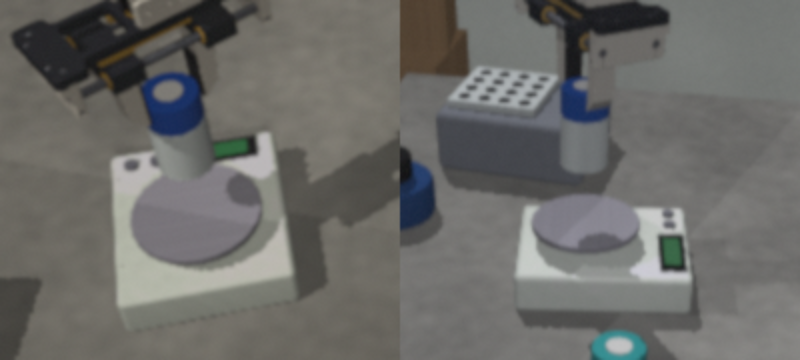

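View pics/wrist3.png

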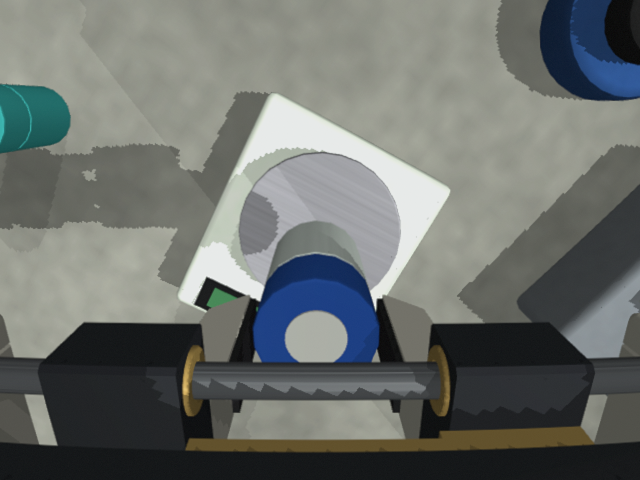

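The scene and side views show the jar hanging upright above the platter. In the wrist view the platter spans columns 240–400 with its top edge at row 152, so I'll fit its centre from that view.

Run:
```python
from h import *
from scipy.optimize import least_squares
m=camera_model('wrist');t=np.linspace(0,2*np.pi,400)
def ext(p):
    P=proj(m,np.c_[p[0]+60*np.cos(t),p[1]+60*np.sin(t),0*t+70]);return np.array([P[:,0].min(),P[:,0].max(),P[:,1].min()])
e=np.array([240,400.5,152.5])
s=least_squares(lambda p:ext(p)-e,[570,-300],diff_step=1e-3);print(s.x,s.fun)
go(*s.x,130)
```

```text
[ 569.21175756 -305.22517308] [-1.42504426  1.42868739  0.15404583]
t 11.62 pos [ 572.5 -299.3  182.5] rot [ 3.141e+00 -1.000e-04  6.307e-01] w 49.3 F [ 0.51 -0.41 -4.75]
turn [ 0.03 -0.01  0.04] shift [-6.2  2.8 52.5] n 53.0
```

>>> send_rows --targets '[[[0,0,0,-5,2,12,1],[0,0,0,-5,2,30,1],[0,0,0,-5,2,48,1],[0,0,0,-5,2,58,1],[0,0,0,-5,2,62,1]]]'

```text
time: 12.03
tool_pos: [568.5, -303.6, 118.2]
tcp_rot: [-3.138, 0.001, 0.63]
contact_force: [-0.4, 1.0, -5.6]
grip_width: 49.2
```

>>> send_rows --targets '[[[0,0,0,0,0,0,1],[0,0,0,0,0,0,1],[0,0,0,0,0,0,1]]]'

```text
time: 12.28
tool_pos: [570.1, -304.8, 121.5]
tcp_rot: [3.139, -0.001, 0.63]
contact_force: [-1.0, -0.1, -5.2]
grip_width: 49.4
```

```bash
python3 -c "
from h import *
go(570,-304,112)"
```

```text
t 12.28 pos [ 570.1 -304.8  121.5] rot [ 3.1392e+00 -8.0000e-04  6.2990e-01] w 49.4 F [-1.02 -0.12 -5.16]
turn [ 0.14 -0.04 -0.01] shift [ 0.4 -0.7  9.5] n 9.5
```

>>> send_rows --targets '[[[0,0,0,0,0,2,1],[0,0,0,0,0,4,1],[0,0,0,0,0,6,1],[0,0,0,0,0,7,1],[0,0,0,0,0,8,1]]]'

```text
time: 12.7
tool_pos: [569.2, -304.3, 112.1]
tcp_rot: [-3.141, 0.0, 0.63]
contact_force: [-0.5, 0.2, -3.8]
grip_width: 49.3
```

>>> send_rows --targets '[[[0,0,0,0,0,1,1],[0,0,0,0,0,2,1],[0,0,0,0,0,3,1],[0,0,0,0,0,4,1],[0,0,0,0,0,5,1]]]'

```text
time: 13.12
tool_pos: [569.3, -304.4, 107.2]
tcp_rot: [3.141, 0.0, 0.63]
contact_force: [-1.1, -0.1, -1.9]
grip_width: 49.3
```

>>> send_rows --targets '[[[0,0,0,0,0,1,1],[0,0,0,0,0,2,1],[0,0,0,0,0,3,1],[0,0,0,0,0,4,1]]]'

```text
time: 13.45
tool_pos: [569.3, -304.3, 103.1]
tcp_rot: [3.142, 0.0, 0.63]
contact_force: [-0.8, 0.9, -2.5]
grip_width: 49.1
```

>>> send_rows --targets '[[[0,0,0,0,0,0,1],[0,0,0,0,0,0,1]]]'

```text
time: 13.62
tool_pos: [569.3, -304.3, 103.1]
tcp_rot: [3.142, 0.0, 0.63]
contact_force: [-1.5, 0.3, -2.3]
grip_width: 49.0
```

>>> send_rows --targets '[[[0,0,0,0,0,0.7,1],[0,0,0,0,0,1.4,1],[0,0,0,0,0,2,1],[0,0,0,0,0,2,1]]]'

```text
time: 13.95
tool_pos: [569.4, -304.4, 101.1]
tcp_rot: [3.141, 0.0, 0.63]
contact_force: [-1.6, 0.3, -1.8]
grip_width: 49.1
```

>>> send_rows --targets '[[[0,0,0,0,0,0.3,1],[0,0,0,0,0,0.6,1],[0,0,0,0,0,0.6,1]]]'

```text
time: 14.2
tool_pos: [569.4, -304.4, 100.6]
tcp_rot: [3.141, 0.0, 0.63]
contact_force: [-1.4, 0.5, -1.2]
grip_width: 49.5
```

>>> send_rows --targets '[[[0,0,0,0,0,0.3,1],[0,0,0,0,0,0.5,1],[0,0,0,0,0,0.5,1]]]'

```text
time: 14.45
tool_pos: [569.4, -304.4, 100.5]
tcp_rot: [3.141, -0.0, 0.63]
contact_force: [-1.3, 0.3, 1.5]
grip_width: 49.1
```

Fully down: the force is now slightly upward. I'll open the fingers and retreat.

>>> send_rows --targets '[[[0,0,0,0,0,0,0.2],[0,0,0,0,0,0,-0.2],[0,0,0,0,0,0,-0.6],[0,0,0,0,0,0,-1],[0,0,0,0,0,0,-1]]]'

```text
time: 14.87
tool_pos: [569.7, -304.5, 100.0]
tcp_rot: [3.141, -0.0, 0.63]
contact_force: [-0.4, -0.6, 0.3]
grip_width: 70.6
```

>>> send_rows --targets '[[[0,0,0,0,0,0,-1],[0,0,0,0,0,0,-1],[0,0,0,0,0,0,-1],[0,0,0,0,0,0,-1],[0,0,0,0,0,0,-1]]]'

```text
time: 15.28
tool_pos: [569.4, -304.4, 100.0]
tcp_rot: [3.141, 0.0, 0.63]
contact_force: [0.3, -0.6, -0.5]
grip_width: 91.8
```

>>> send_rows --targets '[[[0,0,0,0,0,-20,-1],[0,0,0,0,0,-50,-1],[0,0,0,0,0,-85,-1],[0,0,0,0,0,-110,-1],[0,0,0,0,0,-120,-1]]]'

```text
time: 15.7
tool_pos: [570.7, -305.2, 224.8]
tcp_rot: [3.135, -0.002, 0.63]
contact_force: [-0.1, -0.4, 0.1]
grip_width: 91.7
```

>>> send_rows --targets '[[[0,0,0,-40,0,-10,-1],[0,0,0,-80,0,-20,-1],[0,0,0,-115,0,-20,-1],[0,0,0,-130,0,-20,-1],[0,0,0,-130,0,-20,-1]]]'

```text
time: 16.12
tool_pos: [461.5, -382.8, 239.4]
tcp_rot: [-3.141, 0.001, 0.626]
contact_force: [0.2, 0.1, 0.0]
grip_width: 91.6
```

Run:
```python
from h import *
go(570,-304,112)
t=np.linspace(0,2*np.pi,100)
for n in('scene','side','wrist'):
    im,m=snap(n,n+'4.png')
    hsv=cv2.cvtColor(im,cv2.COLOR_RGB2HSV)
    blue=((hsv[...,0]>104)&(hsv[...,0]<128)&(hsv[...,1]>130)&(hsv[...,2]>60)).astype('u1')
    nn,lab,st,ce=cv2.connectedComponentsWithStats(blue)
    for i in range(1,nn):
        if 150<st[i,4]<6000:
            x,y,w,h,_=st[i]; a=np.zeros((480,640),'u1');a[y:y+h,x:x+w]=(hsv[y:y+h,x:x+w,1]<80)&(hsv[y:y+h,x:x+w,2]>130)
            k,l2,s2,c2=cv2.connectedComponentsWithStats(a)
            if k<2: continue
            j=1+s2[1:,4].argmax(); print(n,st[i],s2[j,4],c2[j].round(),'bench',atz(m,c2[j][::-1],85).round(1),'scale',atz(m,c2[j][::-1],143).round(1))
a=cv2.imread('pics/scene4.png')[150:330,60:260];b=cv2.imread('pics/side4.png')[60:240,240:440]
cv2.imwrite('pics/c4.png',cv2.resize(np.hstack([a,b]),None,fx=2,fy=2))
```

```text
t 16.12 pos [ 461.5 -382.8  239.4] rot [-3.1405e+00  1.0000e-03  6.2570e-01] w 91.6 F [0.22 0.08 0.04]
turn [-0.06  0.06 -0.25] shift [134.2  -0.2 127.3] n 184.9
scene [325 206  25  26 396] 102 [337. 214.] bench [508.7  39.9  85. ] scale [564.5  31.3 143. ]
scene [137 219  29  29 525] 124 [150. 227.] bench [ 514.1 -318.7   85. ] scale [ 569.7 -303.2  143. ]
side [322 134  23  22 351] 56 [333. 139.] bench [ 588.2 -425.4   85. ] scale [ 570.3 -308.2  143. ]
side [322 259  30  32 629] 128 [336. 268.] bench [508.5  37.   85. ] scale [499.4 102.9 143. ]
wrist [ 277    0   79   77 3643] 1313 [316.  31.] bench [ 576.3 -298.6   85. ] scale [ 568.7 -304.1  143. ]
```

View pics/c4.png

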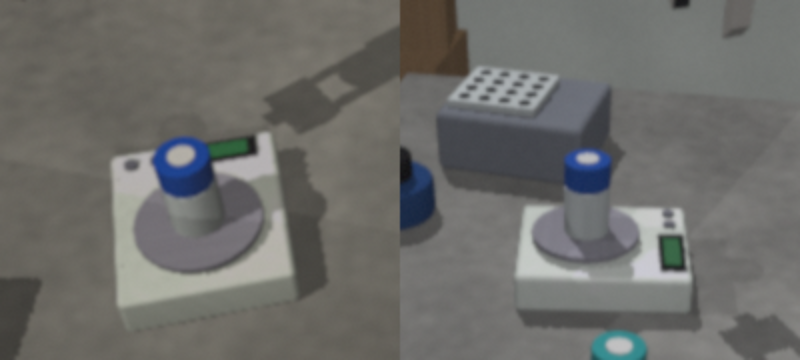

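View pics/scene4.png

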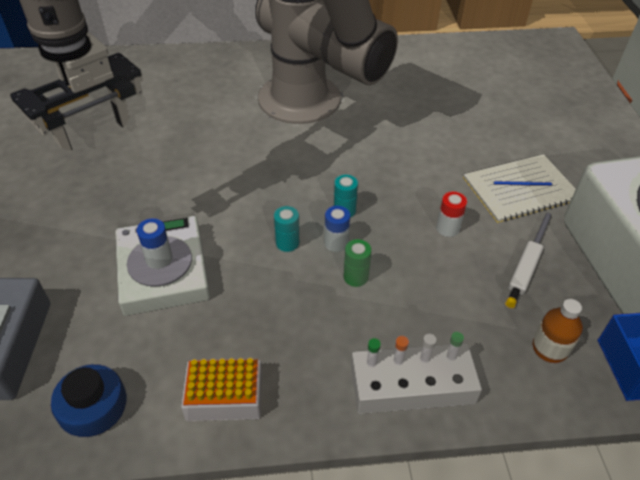

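The scene view shows the loaded jar upright on the sunken platter at (235,152) and the empty one upright at (215,338). The jar base and the platter share the same centre to about 1 px in both views. I'll let the arm settle, then hand in.

>>> send_rows --targets '[[[0,0,0,0,0,0,-1],[0,0,0,0,0,0,-1],[0,0,0,0,0,0,-1],[0,0,0,0,0,0,-1]]]'

```text
time: 16.6
tool_pos: [464.9, -380.3, 239.8]
tcp_rot: [-3.141, 0.0, 0.631]
contact_force: [1.3, -0.0, 0.4]
grip_width: 91.4
```

```bash
python3 -c "
from h import *
go(570,-304,112);print(close_job())"
```

```text
t 16.6 pos [ 464.9 -380.3  239.8] rot [-3.1414  0.      0.631 ] w 91.4 F [ 1.28 -0.05  0.38]
turn [-0.01  0.    0.06] shift [129.9   0.4 127.8] n 182.2
the job is handed in; nothing more can be done
None
```

The loaded jar is standing upright in the middle of the scale's platter, and the empty one is upright on the bench. I handed the job in at 16.6 s.

- **Weighing:** I lifted each blue-lidded jar in turn. The one at about (508, 37) read about 2.3 N, so it is empty, and I set it back where it stood. The one at (644, 190) read about 5.5 N (4.8–6.2 N), so it holds the puck.
- **Placing:** I lowered the loaded jar until the platter was fully down and the gripper no longer carried its weight. Then I opened the fingers and moved the arm clear.
- **Last checks:** All three cameras put the jar at about (569.5, -304 to -308), against a platter centre of about (570, -304). The platter had sunk, and the gripper was open and touching nothing.
- **What disagreed:** Camera estimates differed by 2–5 mm in y, mostly between the scene and side views. When I set the empty jar down, the force briefly reached about 18 N on bench contact, and the jar stayed upright.

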